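# Hang the last clamp in the UV cabinet and close its lid

## Robot

A 6-joint arm with a two-finger parallel gripper is mounted at the origin on the work surface. World frame = base frame: x ahead of the robot, y to its left, z up, the work surface at z = 0. Lengths are in m, angles in rad, forces in N, time in s.
With the tool pointing down it reaches from about 0.35 to 0.95 m from the base axis. Payload 17.4 kg.
Tool frame: the origin (TCP) lies at the very end of the fingers, on their centre line; the grasp point (between the pads) lies 19 mm behind it; z points along the fingers, y is the direction in which the jaws open and shut (so a half turn about z gives the same grasp; the last joint's range is limited). The gripper opens to 93 mm and grips with 3 to 60 N. Pads are 15 mm wide; open, the fingers measure 128 mm over their backs; the gripper's body (75 mm by 188 mm) begins 65 mm behind the grasp point.
Start: joints at [1.141, 0.116, 1.442, -0, 1.584, -0.038], TCP at [0.258, 0.624, 0.219] pointing down, gripper open.
Joint ranges: [-2.83, 2.83], [-0.83, 2.19], [0.07, 2.5], [-1.14, 4.28], [0.01, 3], [-2.97, 2.97]. Speed limits (rad/s): [1.89, 1.89, 2.22, 3.14, 3.14, 3.14].

## Interface

Orientations are given as a unit quaternion [w, x, y, z].
In Python, from plant import env, inverse_kinematics, eyes gives the robot as it stands. Calls block until the motion is done:
- env.move_to(position, orientation): joint-space move of the TCP to a pose.
- env.move_l(position, attitude=None, rate=0.15): straight line of the TCP; attitude=None keeps the orientation; rate is the mean speed in m/s.
- env.move_joints(angles): joint-space move.
- env.move_gripper(opening): opening from 0.0 (shut) to 1.0 (fully open); the grip force is fixed at half the most; returns when the fingers have stopped.
- env.pause(seconds).
- inverse_kinematics(position, orientation): joint angles nearest the present ones, or None.
- env.read_state(): the state.
- eyes.grab_frame(name): name is "scene" or "side" or "wrist"; returns (picture, depth): 480x640x3 uint8, red, green, blue; 480x640 float32, m along the optical axis (not along the pixel's ray), 0 where there is no reading.
- eyes.get_calibration(name): a dict with "mtx" (3x3 intrinsics, pixels), "dist" ([k1, k2, p1, p2, k3] as OpenCV has them; the pictures are not rectified), "position" and "orientation" of the camera in the world. Camera axes: x right, y up, looking along -z (the intrinsics and any distortion apply to the point x, -y, -z); pixel columns grow to the right and rows downward; lengths in m; the calibration is good to about 2 mm. A picture is of the moment at which its call begins: read the wrist's pose just before it. get_calibration takes no time and is no camera call; for the wrist camera it gives the pose at the moment of the call.
A pose or a line that the arm cannot do raises env.IKError and nothing moves.
- env.finish_job(): hands the job in, once; it reports no verdict.
The state is a dict: "time_s": time; "joint_positions": joint angles; "dq": joint speeds; "joint_efforts": joint torques, N m; "ee_pos": TCP position; "ee_rot": TCP orientation; "wrist_force": force on the tool from outside, world axes, zero at the start; "torque": the same for the moment, N m; "opening": opening from 0.0 (shut) to 1.0 (fully open).
Only numpy, scipy, OpenCV 4.12 (cv2) and the standard library are available. Lean on these libraries where they do the work, as an engineer would, in place of code of your own. Each camera call takes 0.05 s, during which the arm holds its last target.

## Task

Load the UV cabinet: take the loose ring-handled clamp from the steel tray and hang it by both finger rings on the two pins of the empty rack, lying flat on the sloping plate with its jaws towards the cabinet's front; do not drop it. Then lower the cabinet's lid gently until it is fully closed, without letting it slam. Leave the clamp that already hangs there, the tweezers, the cup and the bottle where they are.

Things in the scene. Friction and masses are not known exactly. Their poses are not given: they have to be found in the camera images.
- clamp: Ring-handled steel clamp to load, closed, rigid, 154 mm, 60 g, flat on the tray. Origin under its waist; +x to the jaws, z out of its flat side. Two finger rings of 6 mm wire, holes 20 mm, outside 34 mm, centred at x -55, y +/-24 mm. Grip its flat-sided hinge block: 14 mm wide (y), 9 thick, x -10 to 24. Jaws 10 then 7 mm wide, 6 thick, x 24 to 81. Balances near x -5.
- clamp_ring_l (a point): Centre of the clamp's ring hole at y = +24 mm (3 mm above the underside).
- clamp_ring_r (a point): Centre of the clamp's ring hole at y = -24 mm (3 mm above the underside).
- tray: Flat stainless tray 340 x 240 mm (x, y), fixed on the table; origin under its centre. Floor 4 mm above the table, rim 5 mm wide and 17 mm high.
- cabinet: White table-top UV cabinet, fixed, 210 mm deep (x), 380 wide (y); origin under its centre, -x is its front. Walls 8 mm thick: front 90 mm high, rear 120, sides sloping between; inner floor at 12 mm. Two alike sloping steel racks stand in it side by side, 70 mm to either side of the middle; which one is empty varies.
- rack_plate: Plate of the EMPTY rack, fixed, sloping 0.42 rad down to the cabinet's front. Origin on its surface midway between its two pins' feet; +x down the slope to the front, z the plate's normal and the pins' direction, so a hung clamp has the same axes, its origin at x 55 to 61 mm. Plate x -30 to 152 mm, 125 wide. Pins round, 8 mm thick, 18 long, domed, at y +/-24 mm.
- rack_pin_l (a point): On the empty rack's pin at y = +24 mm of the plate, 3 mm above the plate: where a hung ring's centre comes, within 6 mm of play.
- rack_pin_r (a point): The same on the pin at y = -24 mm.
- lid (a joint): Lid angle: 0 closed, 1.15 rad fully open (stop); starts 1.0 to 1.15, leaning over the racks. Closed, it slopes 0.142 rad down to the front. A friction hinge holds it where it is left; about 2 to 4 N down at the handle lowers it. Frame 10 mm thick with clear window, 380 mm wide, 222 from hinge to front edge; a 14 mm lamp tube runs along its underside.
- lid_handle (a point): Middle of the lid's handle: round steel bar 10 mm thick, 124 long, parallel to the hinge, 260 mm from it and 38 mm beyond the lid's front edge, carried at both ends. Its axes are the lid's: -x from hinge to handle, y along the bar, z out of the lid's top.
- lid_hinge (a point): Middle of the lid's hinge line, at the top of the cabinet's rear wall, 122 mm above the table; y runs along the hinge line.
- clamp_hung: Bystander: a like clamp that already hangs on the other rack's pins. Same shape and axes as clamp.
- forceps: Bystander: steel tweezers, 145 mm long, 14 mm wide, 8 mm high, lying on the tray; origin on the underside near the middle, x along them.
- cup: Bystander: small steel cup on the tray, 60 mm wide, 36 mm high; origin under its centre.
- bottle: Bystander: upright brown glass bottle, 56 mm wide, 170 mm high, on the table between the tray and the cabinet; origin under its centre.

How it is judged:
On the way, in this order (a step that is already met when the one before it is completed fails the run):
1. the clamp hangs with one ring over each pin of the empty rack, flat on the plate, let go (((distance between clamp_ring_l and rack_pin_l below 0.009 m and distance between clamp_ring_r and rack_pin_r below 0.009 m) or (distance between clamp_ring_l and rack_pin_r below 0.009 m and distance between clamp_ring_r and rack_pin_l below 0.009 m)) and angle between the z axis of clamp and the z axis of rack_plate, either way round below 0.12 rad and contact force between the fingers and clamp below 0.1 N), for 0.2 s.
2. the lid is fully closed (value of joint lid below 0.025 rad), for 0.2 s.
At the end, for the whole second after the job is handed in: Each ring is over one pin of the empty rack (within 9 mm of the pin point), clamp flat on the plate within 0.12 rad, jaws down the slope, at rest; lid closed within 0.025 rad; hung clamp moved under 15 mm, tweezers, cup, bottle under 30 mm, bottle upright (((distance between clamp_ring_l and rack_pin_l below 0.009 m and distance between clamp_ring_r and rack_pin_r below 0.009 m) or (distance between clamp_ring_l and rack_pin_r below 0.009 m and distance between clamp_ring_r and rack_pin_l below 0.009 m)) and angle between the z axis of clamp and the z axis of rack_plate, either way round below 0.12 rad and x of clamp in the frame of rack_plate above 0.04 m and value of joint lid below 0.025 rad and linear speed of clamp below 0.02 m/s and distance of clamp_hung from where it was at the start of the episode below 0.015 m and distance of each of forceps, cup, bottle from where it was at the start of the episode below 0.03 m and angle between bottle's own z axis and vertical below 0.2 rad); the robot touches nothing.
It fails at once if the lid slams: it comes shut (last 0.1 rad) faster than 0.8 rad/s (value of joint lid below 0.1 rad and velocity of joint lid below -0.8 rad/s).
It fails at once if the clamp is dropped: out of the fingers it moves faster than 0.6 m/s (a fall of about 18 mm) (contact force between the fingers and clamp below 0.05 N and linear speed of clamp above 0.6 m/s).
It fails at once if the hung clamp is knocked more than 25 mm (distance of clamp_hung from where it was at the start of the episode above 0.025 m).
It fails at once if the bottle is knocked over or shoved more than 40 mm (angle between bottle's own z axis and vertical above 0.4 rad or distance of bottle from where it was at the start of the episode above 0.04 m).
It also fails if it takes over 72 s, if anything falls off the work surface, if the arm or the gripper's body presses on something with over 40 N, if the wrist force passes 120 N, or if a joint passes its speed limit or range.

## Working session

There is one attempt and no reset: what is moved stays moved. The work goes in short steps, each a Python script; the robot and the scene stay as the last script left them, time stands still between calls to the robot, and variables do not carry over. Pictures are saved under pics/ and viewed, and the job is handed in when it is done.

```bash
ls; mkdir -p pics
python3 - <<'E'
from plant import env, eyes
import cv2
print(env.read_state())
for n in ["scene","side","wrist"]:
    p,d=eyes.grab_frame(n); cv2.imwrite(f"pics/a_{n}.png",p[:,:,::-1]); c=eyes.get_calibration(n); print(n,c, (d>0).mean())
E
```

```text
pics
{'time_s': 0.0, 'joint_positions': array([ 1.14117349e+00,  1.16504881e-01,  1.44225647e+00,  4.20999385e-06,
        1.58403817e+00, -3.78082644e-02]), 'dq': array([-8.54021019e-04,  8.69375220e-04,  2.95791013e-05,  2.38248189e-04,
       -1.24559064e-03,  1.18466143e-03]), 'joint_efforts': array([ 3.61357597e-03, -7.21278548e+01, -6.22611666e+01,  7.81699014e-02,
        2.39546638e-02, -1.17421200e-04]), 'ee_pos': array([0.25768351, 0.62364904, 0.21789792]), 'ee_rot': array([-1.41798557e-04,  1.94656486e-01,  9.80871290e-01, -5.86538519e-04]), 'wrist_force': array([-0.53601139,  0.24947832,  0.7980639 ]), 'torque': array([ 0.02134403, -0.03654896, -0.02721888]), 'opening': 0.99767331547756}
scene {'mtx': array([[485.01803296,   0.        , 320.4683509 ],
       [  0.        , 485.01803296, 245.31704593],
       [  0.        ,   0.        ,   1.        ]]), 'dist': array([-0.12610301,  0.        ,  0.        ,  0.        ,  0.        ]), 'position': array([ 1.20760003, -0.44429721,  0.98643799]), 'orientation': array([0.80962119, 0.28725059, 0.16718782, 0.48378596])} 0.9959049479166666
side {'mtx': array([[505.43493893,   0.        , 322.10499521],
       [  0.        , 505.43493893, 237.71508846],
       [  0.        ,   0.        ,   1.        ]]), 'dist': array([-0.05133213,  0.        ,  0.        ,  0.        ,  0.        ]), 'position': array([0.12347106, 0.31982693, 0.76874193]), 'orientation': array([-0.38409667, -0.14542055,  0.33971583,  0.84611806])} 0.996015625
wrist {'mtx': array([[405.64026325,   0.        , 320.77544312],
       [  0.        , 405.64026325, 244.92673025],
       [  0.        ,   0.        ,   1.        ]]), 'dist': array([-0.01937135,  0.        ,  0.        ,  0.        ,  0.        ]), 'position': array([0.18779436, 0.6534603 , 0.38301718]), 'orientation': array([ 0.82335189, -0.1141035 , -0.0760651 ,  0.55071423])} 0.9958723958333333
```

View pics/a_scene.png

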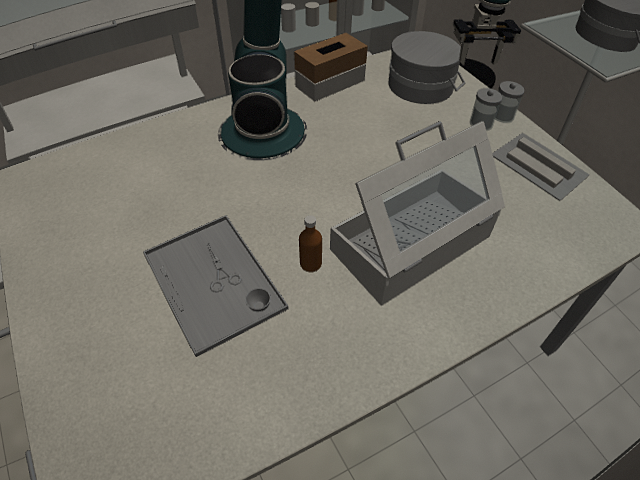

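View pics/a_side.png

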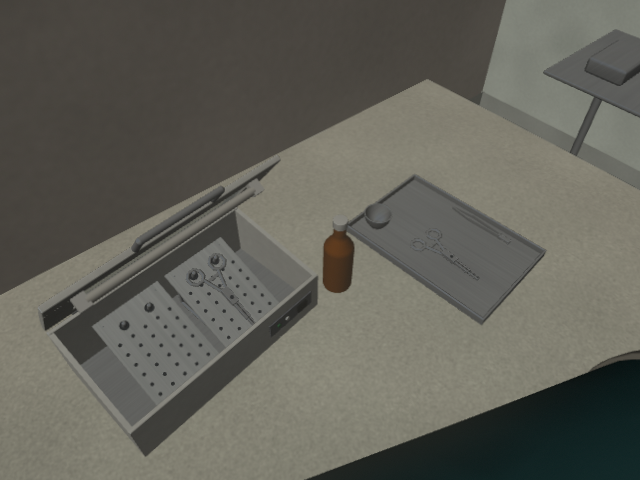

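View pics/a_wrist.png

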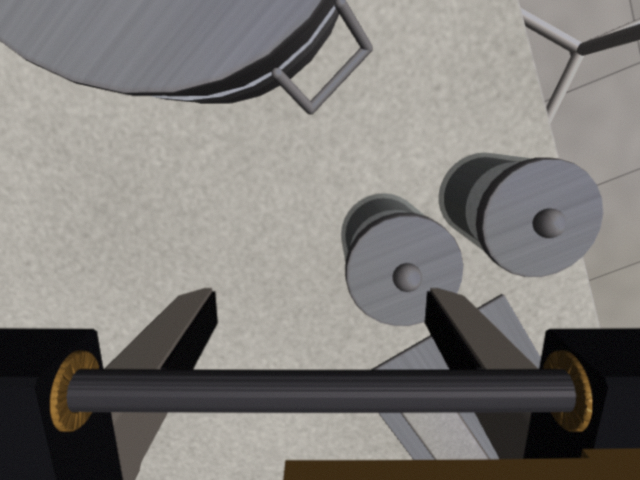

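The scene camera shows the tray at about (215,285), the bottle at (311,245) and the cabinet at (420,215). In the side view the empty rack is on the left, with pins at about (124,325) and (149,307). The loose clamp's rings are at about (418,245) and (434,234), with its jaws towards (478,277).

```bash
cat > h.py <<'E'
from plant import env, eyes, inverse_kinematics
import numpy as np, cv2
from scipy.spatial.transform import Rotation as R
def Rq(q): return R.from_quat([q[1],q[2],q[3],q[0]])
def qR(M):
    x=R.from_matrix(M).as_quat(); return np.array([x[3],x[0],x[1],x[2]])
def ray(c,uv):
    p=cv2.undistortPoints(np.array([[uv]],float),c["mtx"],c["dist"])[0,0]
    return Rq(c["orientation"]).apply([p[0],-p[1],-1.0])   # per unit depth
def onz(c,uv,z):
    r=ray(c,uv); o=c["position"]; return o+r*(z-o[2])/r[2]
def dep(c,d,uv):
    u,v=int(round(uv[0])),int(round(uv[1])); z=np.median(d[v-1:v+2,u-1:u+2]); return c["position"]+ray(c,uv)*z
def tri(c1,u1,c2,u2):
    r1=ray(c1,u1);r2=ray(c2,u2);r1/=np.linalg.norm(r1);r2/=np.linalg.norm(r2)
    A=np.stack([r1,-r2],1);s=np.linalg.lstsq(A,c2["position"]-c1["position"],rcond=None)[0]
    a=c1["position"]+s[0]*r1;b=c2["position"]+s[1]*r2
    return (a+b)/2,np.linalg.norm(a-b)
def proj(c,P):
    p=Rq(c["orientation"]).inv().apply(np.atleast_2d(P)-c["position"])
    p=p*[1,-1,-1]
    return cv2.projectPoints(p.reshape(-1,1,3),np.zeros(3),np.zeros(3),c["mtx"],c["dist"])[0][:,0]
def crop(p,x0,y0,w,h,k,name):
    cv2.imwrite(name,cv2.resize(p[y0:y0+h,x0:x0+w,::-1],None,fx=k,fy=k,interpolation=cv2.INTER_CUBIC))
E
python3 - <<'E'
from h import *
p,d=eyes.grab_frame("side");c=eyes.get_calibration("side"); np.savez("side.npz",p=p,d=d)
crop(p,30,150,300,225,2.66,"pics/b1.png"); crop(p,320,160,240,180,3.3,"pics/b2.png")
for uv in [(124,325),(149,307),(194,274),(215,260),(340,228),(337,285),(418,245),(434,234),(478,277),(145,435),(317,285)]: print(uv,dep(c,d,uv).round(4))
p,d=eyes.grab_frame("scene");c=eyes.get_calibration("scene"); np.savez("scene.npz",p=p,d=d)
crop(p,310,110,200,190,3.1,"pics/b3.png");crop(p,140,200,180,160,3.7,"pics/b4.png")
for uv in [(216,287),(236,280),(210,245),(311,225),(400,148),(442,128),(258,299)]: print(uv,dep(c,d,uv).round(4))
E
```

```text
(124, 325) [0.6572 0.2531 0.0928]
(149, 307) [0.6611 0.2062 0.0948]
(194, 274) [0.6718 0.1141 0.096 ]
(215, 260) [0.6807 0.0668 0.0891]
(340, 228) [ 0.5429 -0.1035  0.1634]
(337, 285) [ 0.533  -0.0944  0.0258]
(418, 245) [ 0.5119 -0.3033  0.0048]
(434, 234) [ 0.5102 -0.3525  0.0054]
(478, 277) [ 0.3772 -0.3262  0.0072]
(145, 435) [0.4951 0.3134 0.057 ]
(317, 285) [ 0.5347 -0.0461  0.0646]
(216, 287) [ 0.5086 -0.3489  0.0014]
(236, 280) [ 0.5133 -0.2975  0.0027]
(210, 245) [ 0.3808 -0.3162  0.0063]
(311, 225) [ 0.5647 -0.1139  0.1615]
(400, 148) [0.5889 0.0871 0.3251]
(442, 128) [0.5742 0.2114 0.3246]
(258, 299) [ 0.5949 -0.2734  0.0113]
```

View pics/b1.png

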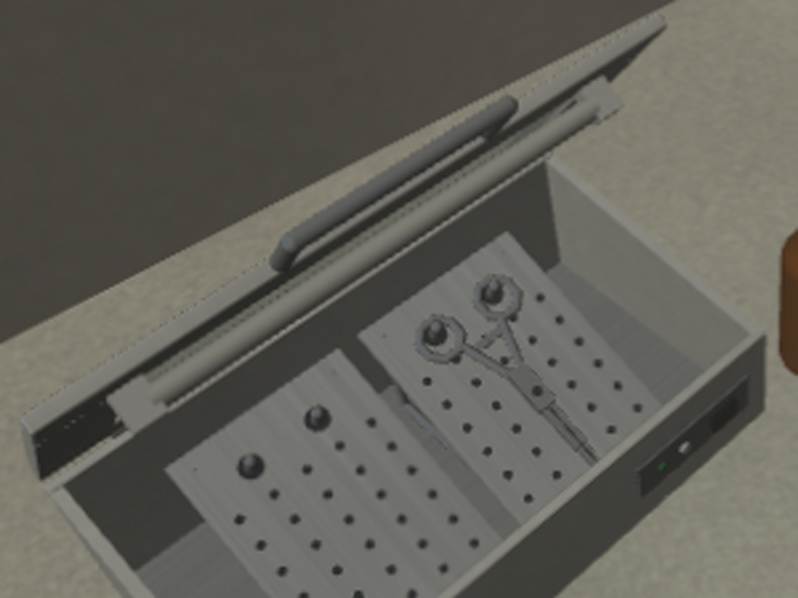

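View pics/b2.png

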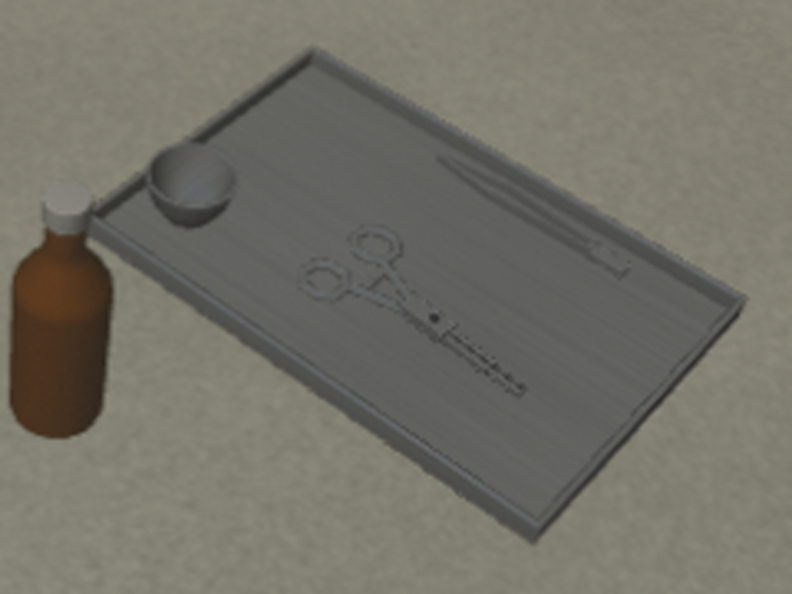

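View pics/b3.png

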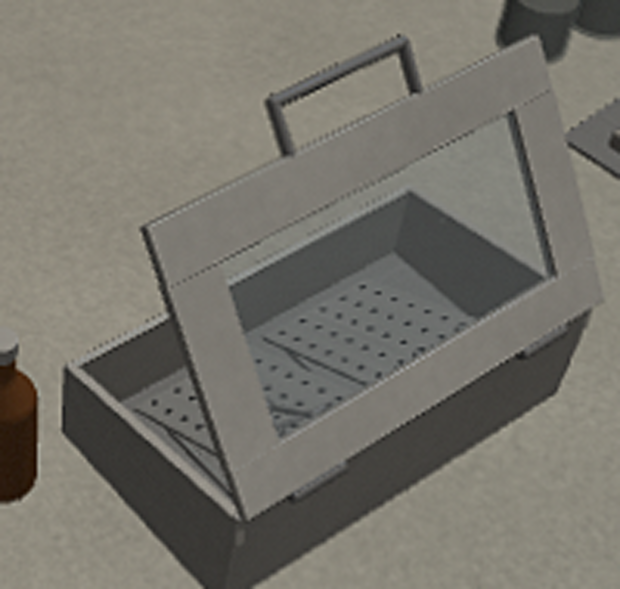

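View pics/b4.png

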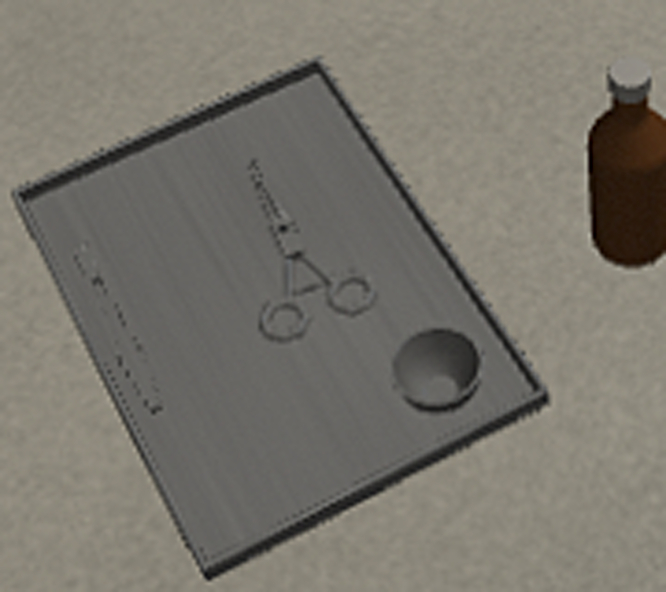

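The side crop shows the empty pins at about crop (251,465) and (317,417). The hung clamp is on the right rack, and the loose clamp's jaws point to world -x, almost the same way as the rack. Next I'll check the wrist camera's mounting and IK feasibility.

Run:
```python
from h import *
s=env.read_state(); c=eyes.get_calibration("wrist")
Rt=Rq(s["ee_rot"]); print("cam in tool",Rt.inv().apply(c["position"]-s["ee_pos"]),"axes\n",(Rt.inv()*Rq(c["orientation"])).as_matrix().round(3))
# tool orientation candidates: tool z = -normal, tool y = +-plate y
yaw=0.1
fx=np.array([-np.cos(yaw),-np.sin(yaw),0]); t=.42
px=fx*np.cos(t)-np.array([0,0,np.sin(t)]); pz=fx*np.sin(t)+np.array([0,0,np.cos(t)]); py=np.cross(pz,px)
O=np.array([.66,.23,.093])-0.018*pz
for sg in (1,-1):
    M=np.stack([ -sg*px*-1*-1, sg*py,-pz],1); M[:,0]=np.cross(M[:,1],M[:,2])
    for h in (0.001,.03,.15):
        P=O+px*.065+pz*h; print(sg,h,P.round(3),"toolx",M[:,0].round(2),inverse_kinematics(P,qR(M)))
    M2=np.stack([fx,[0,0,0],[0,0,-1]],1); M2[:,1]=sg*np.cross([0,0,1],fx); M2[:,0]=np.cross(M2[:,1],M2[:,2])
    for z in (.0055,.15): print("pick",inverse_kinematics(np.array([.45,-.326,z]),qR(M2)))
```

```text
cam in tool [ 0.07595117  0.00066291 -0.16491066] axes
 [[-0.     0.962  0.272]
 [ 1.     0.    -0.   ]
 [-0.     0.272 -0.962]]
1 0.001 [0.608 0.225 0.051] toolx [0.91 0.09 0.41] [ 0.364587   -0.07811248  1.9626204  -0.14177767  0.85511261  1.90669955]
1 0.03 [0.596 0.224 0.077] toolx [0.91 0.09 0.41] [ 0.37056026 -0.13098073  1.96471676 -0.13889713  0.90618634  1.90484433]
1 0.15 [0.547 0.219 0.187] toolx [0.91 0.09 0.41] [ 0.39832025 -0.31900057  1.93769371 -0.1333537   1.12295511  1.90254508]
pick [-6.72850106e-01  9.89568993e-04  1.92030851e+00 -4.44089210e-16
  1.22029457e+00  7.97946221e-01]
pick [-6.72850106e-01 -1.18313828e-01  1.78715561e+00 -4.44089210e-16
  1.47275087e+00  7.97946221e-01]
-1 0.001 [0.608 0.225 0.051] toolx [-0.91 -0.09 -0.41] [ 0.364587   -0.07811248  1.9626204  -0.14177767  0.85511261 -1.2348931 ]
-1 0.03 [0.596 0.224 0.077] toolx [-0.91 -0.09 -0.41] [ 0.37056026 -0.13098073  1.96471676 -0.13889713  0.90618634 -1.23674832]
-1 0.15 [0.547 0.219 0.187] toolx [-0.91 -0.09 -0.41] [ 0.39832025 -0.31900057  1.93769371 -0.1333537   1.12295511 -1.23904758]
pick [-6.72850106e-01  9.89568993e-04  1.92030851e+00 -4.44089210e-16
  1.22029457e+00 -2.34364643e+00]
pick [-6.72850106e-01 -1.18313828e-01  1.78715561e+00 -4.44089210e-16
  1.47275087e+00 -2.34364643e+00]
```

```bash
cat >> h.py <<'E'
def frames(O,yaw,t=.42):
    fx=np.array([-np.cos(yaw),-np.sin(yaw),0])
    px=fx*np.cos(t)-np.array([0,0,np.sin(t)]); pz=fx*np.sin(t)+np.array([0,0,np.cos(t)]); py=np.cross(pz,px)
    return np.stack([px,py,pz],1)
def toolM(P): # P=plate/clamp axes -> tool with x along clamp +x (camera at jaws side)
    return np.stack([P[:,0],-P[:,1],-P[:,2]],1)
E
python3 - <<'E'
from h import *
F=frames(0,.1); O=np.array([.66,.23,.093])-0.018*F[:,2]
q=qR(toolM(F)); P=O+F@[.055,0,.19]; print(P)
env.move_to(P,q)
c=eyes.get_calibration("wrist");p,d=eyes.grab_frame("wrist")
cv2.imwrite("pics/c_wrist.png",p[:,:,::-1]); np.savez("w1.npz",p=p,d=d,c=np.array(c,dtype=object))
print(env.read_state()["time_s"],env.read_state()["wrist_force"])
E
```

```text
[0.54024658 0.21798458 0.22762447]
2.0833 [-0.2842051   0.14583155 -0.66326049]
```

View pics/c_wrist.png

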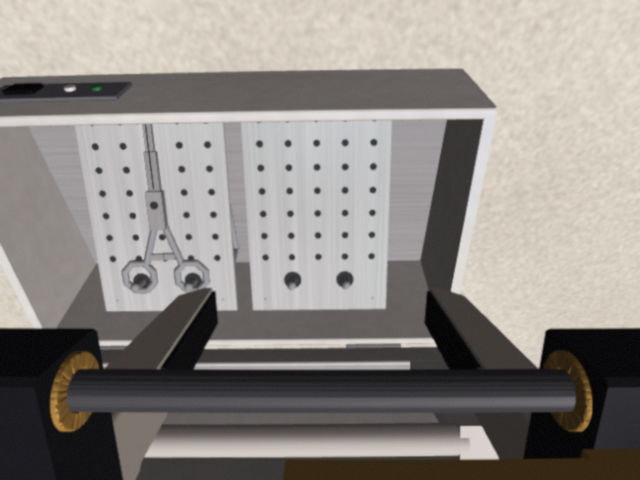

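The wrist view shows the empty rack clearly, with pins at about (292,280) and (344,279). The hung clamp's rings are at (140,278) and (193,277). I'll fit the plate plane and the pins next.

Run:
```python
from h import *
w=np.load("w1.npz",allow_pickle=True);p,d,c=w["p"],w["d"],w["c"].item()
crop(p,240,240,160,90,5,"pics/c2.png")
v,u=np.mgrid[130:300:3,255:383:3]; z=d[v,u].ravel()
uv=np.stack([u.ravel(),v.ravel()],1).astype(float)
n=cv2.undistortPoints(uv[:,None],c["mtx"],c["dist"])[:,0]
X=c["position"]+Rq(c["orientation"]).apply(np.c_[n[:,0],-n[:,1],-np.ones(len(n))]*z[:,None])
ok=z>0
for _ in range(6):
    m=X[ok].mean(0);N=np.linalg.svd(X[ok]-m)[2][2];N*=np.sign(N[2]);r=(X-m)@N; ok=(abs(r)<.002)&(z>0)
print("plane n",N,"tilt",np.arccos(N[2]),"yaw",np.arctan2(-N[1],-N[0]),"m",m,ok.mean(),r[ok].std())
g=cv2.cvtColor(p,cv2.COLOR_RGB2GRAY)
print(g[266:296:2,280:306:2])
mask=(g<110).astype(np.uint8); 
nl,lab,st,ce=cv2.connectedComponentsWithStats(mask[120:305,250:386])
for s,cc in zip(st,ce):
    if 8<s[4]<900: print(s[4],(cc+[250,120]).round(2), s[:4])
```

```text
plane n [-0.40336162 -0.0471128   0.913827  ] tilt 0.4181862846171247 yaw 0.11627355964183647 m [0.61183035 0.22422556 0.05623933] 0.9775601795185639 0.0007313245960082931
[[197 194 195 194 191 192 195 202 206 199 194 195 192]
 [198 193 196 193 194 194 197 202 205 198 194 195 192]
 [196 196 195 193 193 186 188 195 204 199 194 194 193]
 [196 195 196 186 141 107  92 113 145 184 194 197 194]
 [197 193 188 125  64  56  58  55  60 109 178 194 193]
 [199 196 152  67  58  53  54  52  56  58 137 195 194]
 [199 192 121  56  54  48  50  48  61  59  95 189 195]
 [199 192 115  55  50  50  50  54  71  59  91 187 195]
 [199 194 144  61  56  70  81  76  70  58 107 191 196]
 [200 196 179  95  75 109 130 124  78  76 159 195 195]
 [201 196 196 169 103 136 155 147 110 158 192 195 197]
 [201 198 196 192 147 144 162 172 192 200 197 198 197]
 [201 197 196 197 191 177 184 200 205 202 197 196 197]
 [201 196 196 197 195 193 194 200 206 201 196 197 197]
 [203 197 197 198 195 192 195 199 206 203 197 196 196]]
28 [259.18 143.61] [ 7 21  6  6]
27 [287.52 143.11] [35 21  6  6]
27 [316.11 142.52] [64 20  6  6]
29 
[... 338 characters left out ...]
[289.  190.5] [37 68  5  6]
24 [317.   190.29] [65 68  5  6]
26 [262.65 213.65] [10 91  6  6]
24 [290.   213.29] [38 91  5  6]
23 [317.22 212.91] [65 91  6  5]
24 [344.5 212.5] [92 90  6  6]
23 [371.91 212.22] [120  90   5   6]
24 [263.92 235.5 ] [ 12 113   5   6]
22 [290.73 235.18] [ 38 113   6   5]
24 [317.5 235. ] [ 65 113   6   5]
21 [344.62 234.76] [ 92 113   6   5]
23 [371.48 234.39] [119 112   6   6]
21 [265. 257.] [ 13 135   5   5]
21 [291.38 256.76] [ 39 135   6   5]
21 [317.86 256.19] [ 66 134   5   5]
25 [344.4  256.04] [ 92 134   6   5]
21 [371.05 255.81] [119 134   5   5]
178 [292.28 278.69] [ 35 152  16  15]
176 [344.2  278.35] [ 87 152  16  15]
15 [250. 297.] [  0 170   1  15]
```

View pics/c2.png

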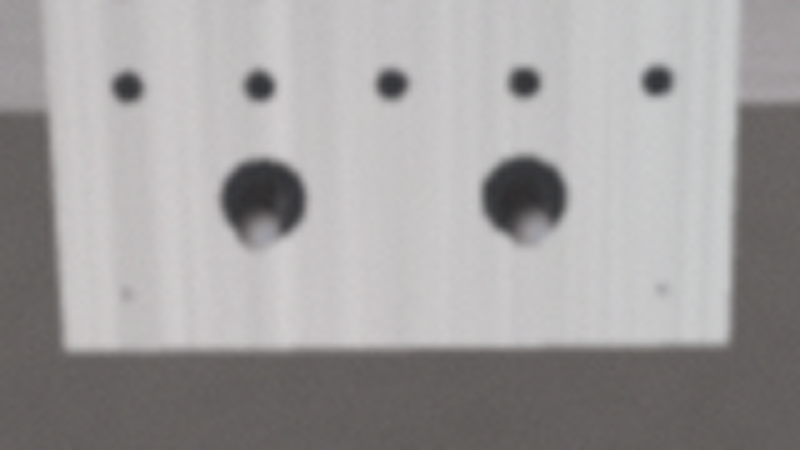

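Run:
```python
from h import *
w=np.load("w1.npz",allow_pickle=True);c=w["c"].item();d=w["d"]
N=np.array([-0.40336162,-0.0471128,0.913827]);m=np.array([0.61183035,0.22422556,0.05623933])
def pl(uv,h=0):
    r=ray(c,uv);o=c["position"];return o+r*(((m+h*N-o)@N)/(r@N))
a=pl((292.5,279.6));b=pl((344.5,279.3)); print(a,b,np.linalg.norm(a-b))
O=(a+b)/2; e=b-a; print("yaw from pins",np.arctan2(-e[0],e[1])," hmm",e)
rear=pl((319,309.8)); print("rear dist",np.linalg.norm(rear-O))
for tip,f in (((292.4,285.5),a),((346,285),b)): t=pl(tip,.016); print("tip-foot",t-f,"expected",N*.016)
# holes row direction
h1=pl((265,257));h2=pl((371.05,255.81));e=h2-h1;print("rowyaw",np.arctan2(-e[0],e[1]),e)
h1=pl((259.18,143.61));h2=pl((373.5,142.));e=h2-h1;print("rowyaw",np.arctan2(-e[0],e[1]))
k=pl((316.11,142.52))-pl((317.86,256.19));print("col dir yaw",np.arctan2(-k[1],-k[0]),k)
# cross check with side view
s=np.load("side.npz");cs=eyes.get_calibration("side")
print("foot proj side",proj(cs,np.array([a,b])),"tips",proj(cs,np.array([a,b])+.018*N))
crop(s["p"],100,290,80,60,8,"pics/d1.png")
```

```text
[0.66936111 0.20634085 0.08071125] [0.66410024 0.25396759 0.08084453] 0.047916602399656096
yaw from pins 0.11001431750024071  hmm [-0.00526086  0.04762674  0.00013328]
rear dist 0.030480038958162134
tip-foot [-0.00703026  0.00027386  0.01441976] expected [-0.00645379 -0.0007538   0.01462123]
tip-foot [-0.00713532 -0.00031942  0.0143428 ] expected [-0.00645379 -0.0007538   0.01462123]
rowyaw 0.11481776497832298 [-1.10154922e-02  9.55169564e-02  6.22048511e-05]
rowyaw 0.11507293901403093
col dir yaw 0.11374618316627229 [-0.09080389 -0.01037337 -0.04061548]
foot proj side [[148.48433382 308.92264122]
 [123.56890041 326.72619773]] tips [[148.72079904 305.52205415]
 [123.32407981 323.57505823]]
```

View pics/d1.png

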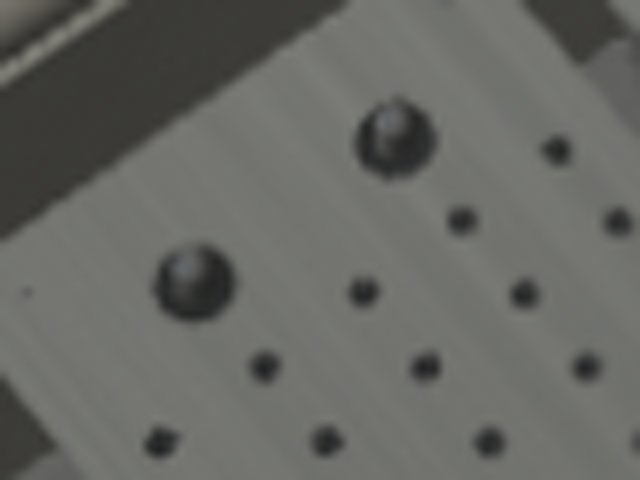

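Plate origin is at about (0.667,0.230,0.081), yaw 0.114 and tilt 0.418. In the side crop the pin collars at about (149.3,307.5) and (124.4,325.3) agree with the projection to within about 1.5 px. Next is the clamp.

Run:
```python
from h import *
F=frames(0,-.03,0); q=qR(toolM(F))
env.move_to([.42,0,.30],q)
env.move_to([.49,-.325,.17],q)
c=eyes.get_calibration("wrist");p,d=eyes.grab_frame("wrist")
cv2.imwrite("pics/e_wrist.png",p[:,:,::-1]); np.savez("w2.npz",p=p,d=d,c=np.array(c,dtype=object))
print(env.read_state()["time_s"],env.read_state()["ee_pos"])
```

```text
4.475 [ 0.49058073 -0.32401126  0.17090392]
```

View pics/e_wrist.png

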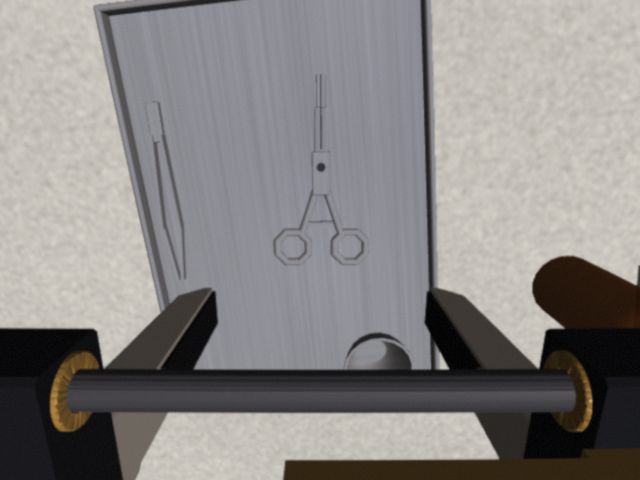

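The picture shows the ring holes at about (291.5,246.5) and (348.5,246), the hinge block at columns 312-329 and rows 151-194, and the jaw tip at (320.5,75). The cup and tweezers are well away from the fingers.

Run:
```python
from h import *
w=np.load("w2.npz",allow_pickle=True);p,d,c=w["p"],w["d"],w["c"].item()
print("tray floor z",[dep(c,d,u)[2].round(4) for u in ((230,150),(380,150),(260,300),(380,290))])
g=cv2.cvtColor(p,cv2.COLOR_RGB2GRAY)
crop(p,260,60,120,220,2.7,"pics/e2.png")
a=onz(c,(291.5,246.5),.007);b=onz(c,(348.5,246.),.007);t=onz(c,(320.5,75),.007)
m=(a+b)/2; print(a,b,np.linalg.norm(a-b),t,"tip dist (136)",np.linalg.norm(t-m))
x=(t-m)/np.linalg.norm(t-m); print("yaw axis",np.arctan2(-x[1],-x[0]),"yaw rings",np.arctan2(-(b-a)[0],(b-a)[1]))
f=onz(c,(320.5,151),.013);r=onz(c,(320.5,194),.013)
print("block ends in clamp x", (f-m)@x-.055,(r-m)@x-.055, "y",(f-m)@[x[1],-x[0],0],"pivot",(onz(c,(320.5,167),.013)-m)@x-.055)
print("origin",m+.055*x)
s=np.load("side.npz");cs=eyes.get_calibration("side"); print("side proj rings",proj(cs,np.array([a,b,t])))
crop(s["p"],400,220,90,68,8,"pics/e3.png")
```

```text
tray floor z [np.float64(0.0029), np.float64(0.0034), np.float64(0.0022), np.float64(0.0032)]
[ 0.50849704 -0.34842493  0.007     ] [ 0.50945803 -0.30038811  0.007     ] 0.048046434125763066 [ 0.37454672 -0.32005515  0.007     ] tip dist (136) 0.13450122321100677
yaw axis -0.03235755860687147 yaw rings -0.020002585068962055
block ends in clamp x 0.023668354681917837 -0.009872123793717581 y 0.00017824691933585258 pivot 0.011403135646131941
origin [ 0.45400633 -0.32262716  0.007     ]
side proj rings [[433.52081045 234.83382853]
 [418.11837016 245.59710786]
 [477.16415794 279.50283036]]
```

View pics/e2.png

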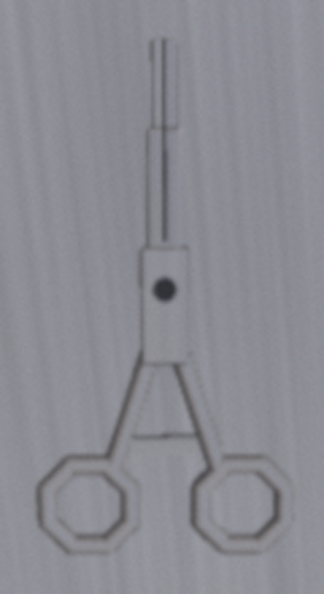

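View pics/e3.png

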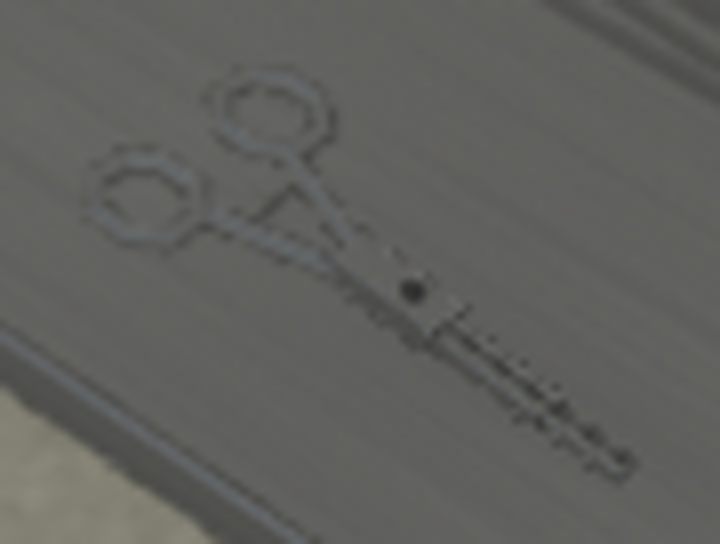

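Run:
```python
from h import *
F=frames(0,-.03,0); q=qR(toolM(F)); O=np.array([.4540,-.3226,0])
P=O+F@[.006,0,0]
env.move_to(P+[0,0,.06],q)
env.move_l(P+[0,0,.006],q,rate=.08)
s=env.read_state();print(s["ee_pos"],s["wrist_force"])
env.move_gripper(0.0)
s=env.read_state();print("closed",s["opening"]*93,s["wrist_force"],s["ee_pos"],s["time_s"])
```

```text
[ 0.44801439 -0.32246087  0.00585238] [-0.72239301  0.07468968 -0.53184388]
closed 13.418499048995573 [ 0.36062704 -0.05769993 -0.25458547] [ 0.4479906  -0.32239269  0.00596852] 7.05
```

Run:
```python
from h import *
env.move_l([.448,-.3224,.05],rate=.08)
env.move_l([.445,-.3224,.30],rate=.25)
F=frames(0,.114,.418); q=qR(toolM(F))
F0=frames(0,.0,0)
env.move_to([.42,0,.30],qR(toolM(F0)))
c=eyes.get_calibration("wrist");p,d=eyes.grab_frame("wrist")
cv2.imwrite("pics/f_wrist.png",p[:,:,::-1]); np.savez("w3.npz",p=p,d=d,c=np.array(c,dtype=object))
p,d=eyes.grab_frame("side"); cv2.imwrite("pics/f_side.png",p[:,:,::-1]); np.savez("s3.npz",p=p,d=d)
s=env.read_state();print(s["ee_pos"],s["opening"],s["wrist_force"],s["time_s"])
```

```text
[ 0.42029311 -0.00082528  0.29978636] 0.14723282138450294 [ 0.03256519 -0.44452469 -0.30245846] 10.225
```

View pics/f_wrist.png

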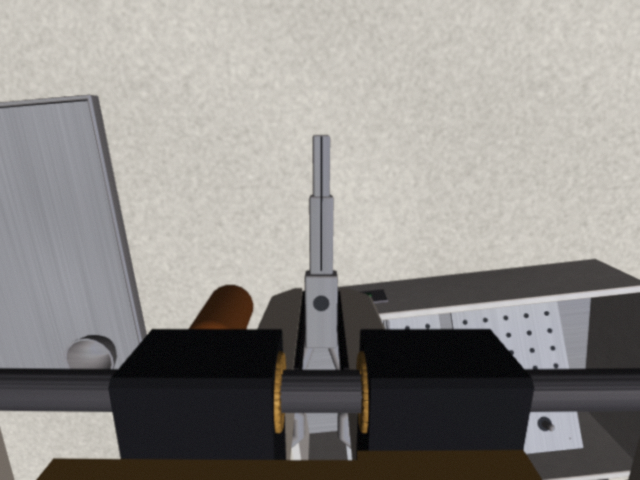

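View pics/f_side.png

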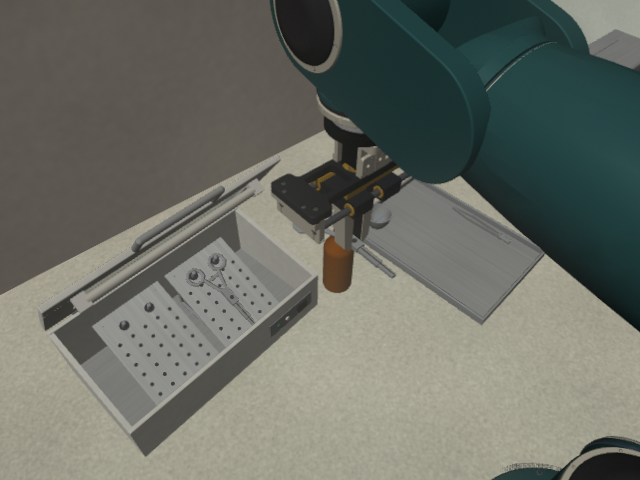

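The clamp sits straight in the fingers, with the jaw tip at (321,135), the block front at row 271 and the pivot at (321,303). I'll check pitch and offset in the tool frame.

Run:
```python
from h import *
w=np.load("w3.npz",allow_pickle=True);d,c=w["d"],w["c"].item()
s=env.read_state(); Rt=Rq(s["ee_rot"])
for n,uv in (("tip",(321,139)),("jaw",(315,150)),("jaw",(326,150)),("mid",(316,230)),("mid",(326,230)),("blk",(312,280)),("blk",(330,280)),("blk",(312,315))):
    print(n,Rt.inv().apply(dep(c,d,uv)-s["ee_pos"]).round(4))
# rays at expected depth plane tool z
for n,uv,z in (("tipend",(321,135),-.004),("block front",(321,271),-.007),("pivot",(321,303),-.007)):
    r=Rt.inv().apply(ray(c,uv));o=Rt.inv().apply(c["position"]-s["ee_pos"]);print(n,(o+r*(z-o[2])/r[2]).round(4))
```

```text
tip [ 0.0726  0.0011 -0.0028]
jaw [ 0.0684 -0.0013 -0.0023]
jaw [ 0.0684  0.003  -0.0023]
mid [ 0.0364 -0.0009 -0.003 ]
mid [ 0.0363  0.0032 -0.0026]
blk [ 0.0155 -0.0026 -0.0057]
blk [ 0.0156  0.0049 -0.0059]
blk [-0.0006 -0.0027 -0.0054]
tipend [ 0.0741  0.0011 -0.004 ]
block front [ 0.02    0.0011 -0.007 ]
pivot [ 0.0057  0.0011 -0.007 ]
```

```bash
cat >> h.py <<'E'
PF=frames(0,.114,.419)
PO=np.array([.66673,.23015,.08078])-.0011*(-PF[:,1])+.001*PF[:,2]
PQ=qR(toolM(PF))
E
python3 - <<'E'
from h import *
print(PO)
env.move_to(PO+PF@[.063,0,.19],PQ)
env.move_l(PO+PF@[.063,0,.09],PQ,rate=.15)
env.move_l(PO+PF@[.063,0,.030],PQ,rate=.08)
s=env.read_state();print(s["ee_pos"],PO+PF@[.063,0,.030],s["wrist_force"],s["time_s"])
p,d=eyes.grab_frame("side"); cv2.imwrite("pics/g_side.png",p[:,:,::-1]); crop(p,60,200,200,150,4,"pics/g2.png"); np.savez("s4.npz",p=p,d=d)
E
```

```text
[0.66645092 0.22901086 0.0816935 ]
[0.59690635 0.22099367 0.08287178] [0.59714803 0.22107593 0.08346701] [-0.94000089 -0.37448999  0.06570241] 12.9167
```

View pics/g_side.png

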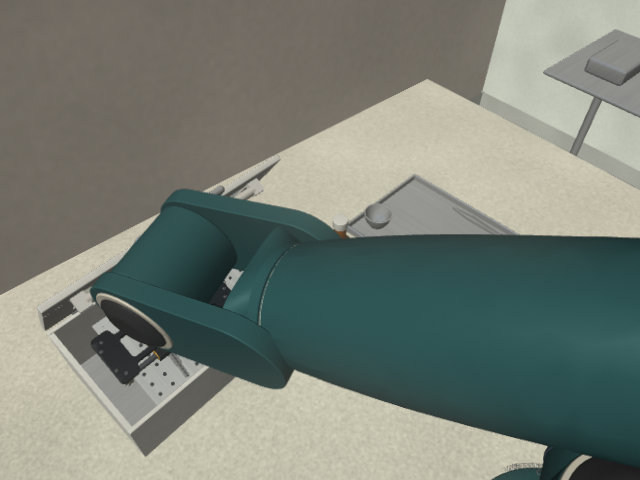

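View pics/g2.png

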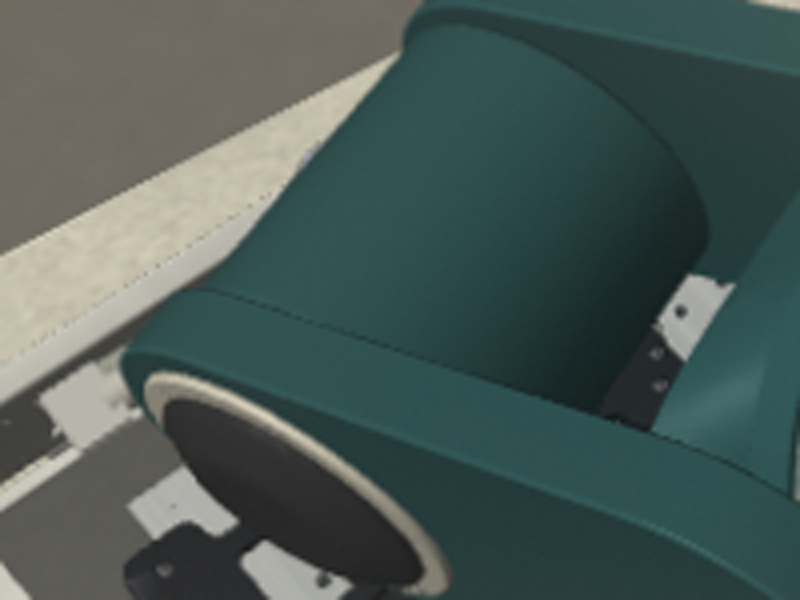

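The arm blocks the side view of the pins, so I'll try the scene camera through the window and the wrist camera.

Run:
```python
from h import *
p,d=eyes.grab_frame("scene"); crop(p,330,110,190,150,4.2,"pics/h1.png")
p,d=eyes.grab_frame("wrist"); cv2.imwrite("pics/h2.png",p[:,:,::-1])
```

```text
(no output)
```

View pics/h1.png

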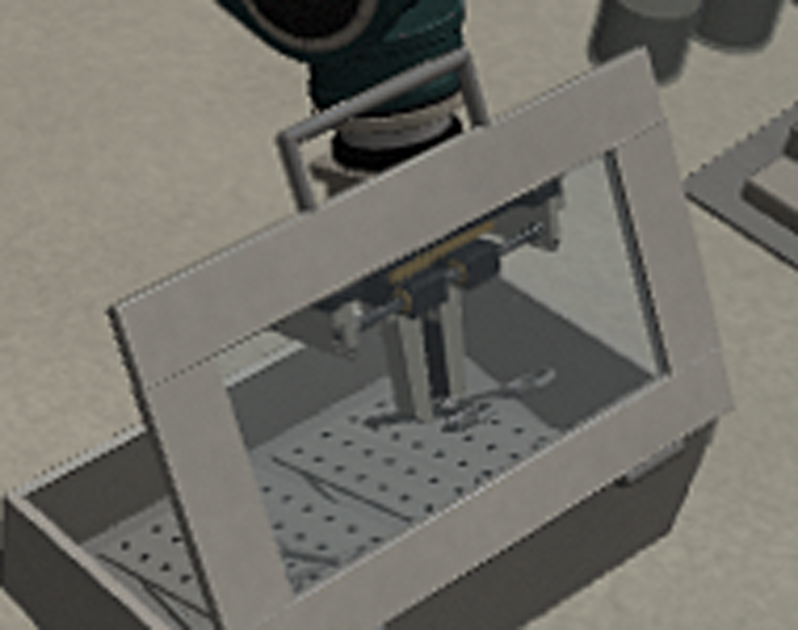

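View pics/h2.png

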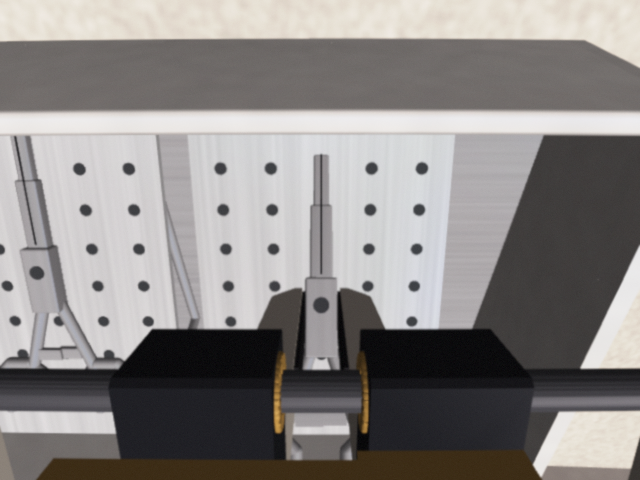

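Against the earlier view, the jaw tip has moved from row 135 to 155 and the block front from 271 to 277. The clamp may have pitched in the grip, so I'm measuring it.

Run:
```python
from h import *
s=env.read_state();c=eyes.get_calibration("wrist");p,d=eyes.grab_frame("wrist"); np.savez("w5.npz",p=p,d=d,c=np.array(c,dtype=object)); Rt=Rq(s["ee_rot"])
for n,uv in (("tip",(321,159)),("jaw",(317,170)),("jaw",(325,170)),("mid",(316,230)),("mid",(326,230)),("blk",(312,285)),("blk",(330,285)),("blk",(312,325)),("blk",(321,345)),("arm",(310,372)),("arm",(297,440)),("arm",(345,440))):
    print(n,Rt.inv().apply(dep(c,d,uv)-s["ee_pos"]).round(4))
print(s["wrist_force"],s["torque"],s["time_s"],s["opening"])
crop(p,270,130,110,340,1.75,"pics/i.png")
```

```text
tip [0.0634 0.0009 0.0245]
jaw [ 0.0585 -0.0009  0.0235]
jaw [0.0585 0.0028 0.0236]
mid [ 0.0332 -0.0013  0.0112]
mid [0.0331 0.0032 0.0115]
blk [ 0.0118 -0.003  -0.0014]
blk [ 0.0118  0.0048 -0.0013]
blk [-0.0034 -0.0029 -0.0088]
blk [-0.0114  0.0009 -0.0115]
arm [ 0.0315 -0.0013 -0.0969]
arm [-0.1039 -0.0136  0.0379]
arm [-0.104   0.0155  0.0379]
[-1.30269901 -0.10661164 -0.47452527] [-0.08949195  0.44652196  0.00402284] 13.0667 0.148303896428446
```

View pics/i.png

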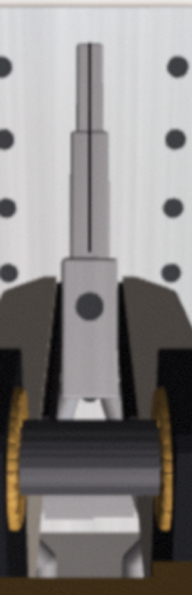

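The clamp has pitched about 0.45 rad jaws-down in the grip, and the rings probably brushed the lid or lamp during the tilt move. The jaw tip is now just at the plate. Lowering slowly will let the plate turn the clamp flat again, so I'll stop before the rings reach the pins and measure.

```bash
cat >> h.py <<'E'
def look(name):
    s=env.read_state();c=eyes.get_calibration("wrist");p,d=eyes.grab_frame("wrist"); Rt=Rq(s["ee_rot"])
    np.savez("wl.npz",p=p,d=d,c=np.array(c,dtype=object)); cv2.imwrite(name,p[:,:,::-1])
    for uv in ((321,170),(321,200),(317,240),(312,285),(330,285),(312,320)):
        print(uv,Rt.inv().apply(dep(c,d,uv)-s["ee_pos"]).round(4))
    print("t",s["time_s"],"F",s["wrist_force"].round(2),"T",s["torque"].round(3),"h",(PF.T@(s["ee_pos"]-PO)).round(4))
E
python3 - <<'E'
from h import *
for h in (.025,.020,.016):
    env.move_l(PO+PF@[.063,0,h],PQ,rate=.03); s=env.read_state(); print(h,s["wrist_force"].round(2),s["torque"].round(3))
look("pics/j.png")
E
```

```text
0.025 [0.55 0.74 4.23] [ 0.067  0.005 -0.015]
0.02 [0.37 0.05 3.45] [ 0.035  0.099 -0.008]
0.016 [-0.68  0.71  2.62] [0.022 0.143 0.072]
(321, 170) [0.0599 0.0009 0.0084]
(321, 200) [0.0475 0.0009 0.0067]
(317, 240) [ 0.0308 -0.0008  0.003 ]
(312, 285) [ 0.0127 -0.0029 -0.0036]
(330, 285) [ 0.0128  0.0047 -0.0039]
(312, 320) [-0.0018 -0.003  -0.0073]
t 14.0333 F [-0.68  0.71  2.62] T [0.022 0.143 0.072] h [0.0632 0.     0.0158]
```

View pics/j.png

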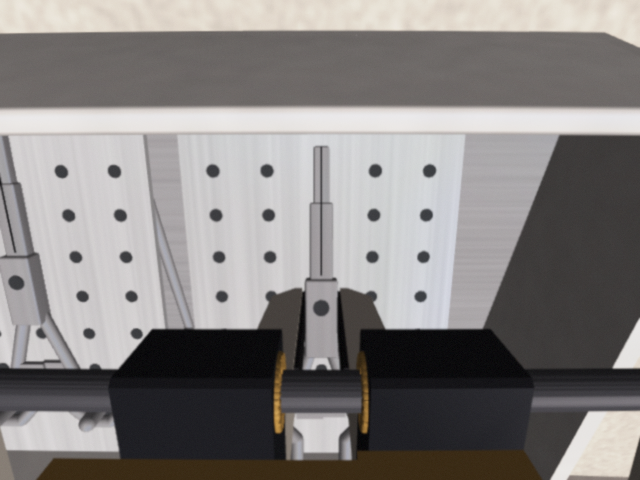

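Pitch is down to about 0.19 rad at 4 N or less. I'll check for any slide in the grip before inserting.

Run:
```python
from h import *
w=np.load("wl.npz",allow_pickle=True);p,d,c=w["p"],w["d"],w["c"].item(); s=env.read_state(); Rt=Rq(s["ee_rot"])
g=cv2.cvtColor(p,cv2.COLOR_RGB2GRAY)
print("col321",g[140:156,321],"rows272:", g[272:284,316])
m=(g[295:320,312:331]<80).astype(np.uint8); k=cv2.moments(m,True); piv=(312+k["m10"]/k["m00"],295+k["m01"]/k["m00"])
P=lambda uv:Rt.inv().apply(dep(c,d,uv)-s["ee_pos"])
pv=P(piv); tip=P((321,150)); print("pivot",piv,pv,"tip",tip, "dist",np.linalg.norm(tip-pv))
w=np.load("w3.npz",allow_pickle=True);p,d,c=w["p"],w["d"],w["c"].item();g=cv2.cvtColor(p,cv2.COLOR_RGB2GRAY)
m=(g[293:313,314:329]<80).astype(np.uint8); k=cv2.moments(m,True); print("before piv",314+k["m10"]/k["m00"],293+k["m01"]/k["m00"])
```

```text
col321 [214 215 214 212 206 175 117  81  80  82  81  81  82  81  82  83] rows272: [158 158 157 157 156 154 135 101  90 121 150 162]
pivot (320.78181818181815, 307.6121212121212) [ 0.00362541  0.00080115 -0.00649631] tip [0.0680876  0.00093264 0.0108052 ] dist 0.06674378732339156
before piv 320.89772727272725 302.8863636363636
```

Run:
```python
from h import *
for h in (.012,.008,.005,.003):
    env.move_l(PO+PF@[.0645,0,h],PQ,rate=.03); s=env.read_state(); print(h,s["wrist_force"].round(2),s["torque"].round(3),(PF.T@(s["ee_pos"]-PO)).round(4))
look("pics/k.png")
p,d=eyes.grab_frame("scene"); crop(p,330,110,190,150,4.2,"pics/k1.png")
```

```text
0.012 [0.   0.5  2.01] [0.006 0.294 0.036] [0.0649 0.     0.0117]
0.008 [-0.15  0.71  1.19] [0.091 0.274 0.029] [0.0647 0.0001 0.0077]
0.005 [0.09 0.3  2.14] [ 0.034  0.315 -0.013] [0.0646 0.     0.0048]
0.003 [ 0.4  -0.15  2.36] [-0.04   0.205  0.031] [0.0645 0.     0.0029]
(321, 170) [ 0.061   0.0009 -0.0023]
(321, 200) [ 0.049   0.0009 -0.0027]
(317, 240) [ 0.0325 -0.0007 -0.0033]
(312, 285) [ 0.0136 -0.0029 -0.0058]
(330, 285) [ 0.0139  0.0047 -0.0066]
(312, 320) [-0.0021 -0.003  -0.0066]
t 15.1583 F [ 0.4  -0.15  2.36] T [-0.04   0.205  0.031] h [0.0645 0.     0.0029]
```

View pics/k.png

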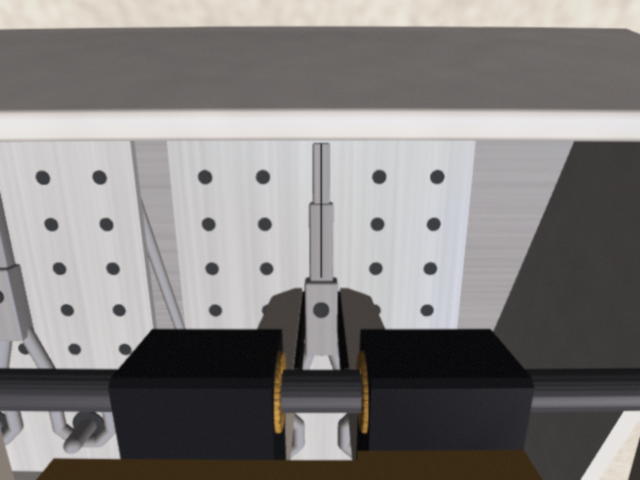

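View pics/k1.png

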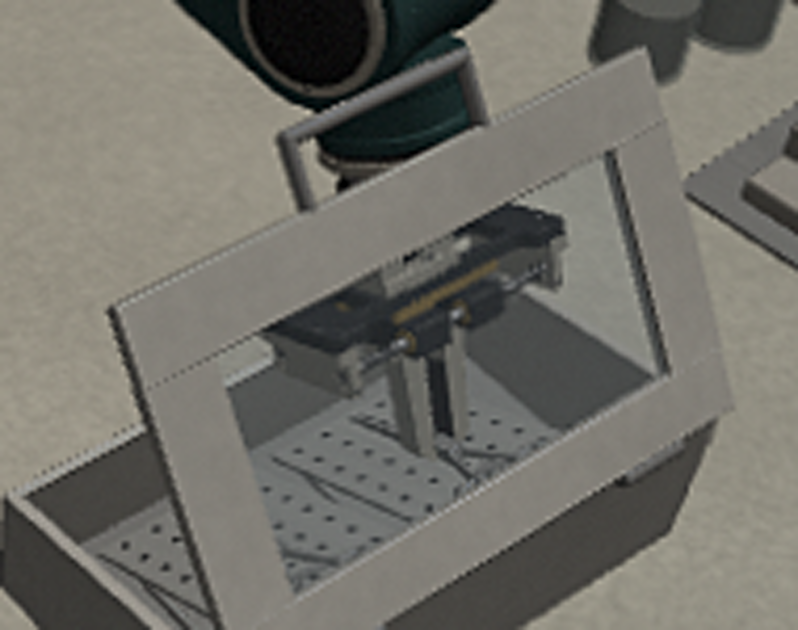

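The pitch is now about 0.03 rad. Rings resting on the pin tops would force at least 0.13, so they must be over the pins. I'll settle the last millimetre and release.

Run:
```python
from h import *
env.move_l(PO+PF@[.0645,0,.0018],PQ,rate=.02); print(env.read_state()["wrist_force"].round(2))
look("pics/l0.png")
env.move_gripper(0.45); env.pause(.2)
look("pics/l.png")
env.move_l(PO+PF@[.0645,0,.10],PQ,rate=.1)
env.move_l(PO+PF@[.055,0,.19],PQ,rate=.2)
look("pics/l2.png")
```

```text
[ 0.16 -0.07  3.6 ]
(321, 170) [ 0.061   0.0009 -0.0029]
(321, 200) [ 0.0492  0.0009 -0.0035]
(317, 240) [ 0.0326 -0.0007 -0.0036]
(312, 285) [ 0.0142 -0.0028 -0.0072]
(330, 285) [ 0.0139  0.0047 -0.0066]
(312, 320) [-0.0021 -0.003  -0.0066]
t 15.5083 F [ 0.16 -0.07  3.6 ] T [ 0.061  0.265 -0.049] h [0.0644 0.     0.0018]
(321, 170) [ 0.0611  0.0009 -0.0036]
(321, 200) [ 0.0491  0.0009 -0.0032]
(317, 240) [ 0.0324 -0.0007 -0.0031]
(312, 285) [ 0.0137 -0.0029 -0.006 ]
(330, 285) [ 0.0139  0.0047 -0.0065]
(312, 320) [-0.0023 -0.003  -0.0062]
t 16.4333 F [0.22 0.27 0.17] T [ 0.04   0.156 -0.018] h [0.0645 0.     0.0018]
(321, 170) [0.0437 0.0011 0.1832]
(321, 200) [0.0183 0.0011 0.1814]
(317, 240) [-0.0196 -0.0025  0.19  ]
(312, 285) [-0.063  -0.0073  0.1894]
(330, 285) [-0.0615  0.0094  0.1856]
(312, 320) [-0.0989 -0.0075  0.1894]
t 18.2167 F [-0.22 -0.4  -0.85] T [0.052 0.155 0.02 ] h [5.560e-02 1.000e-04 1.887e-01]
```

View pics/l2.png

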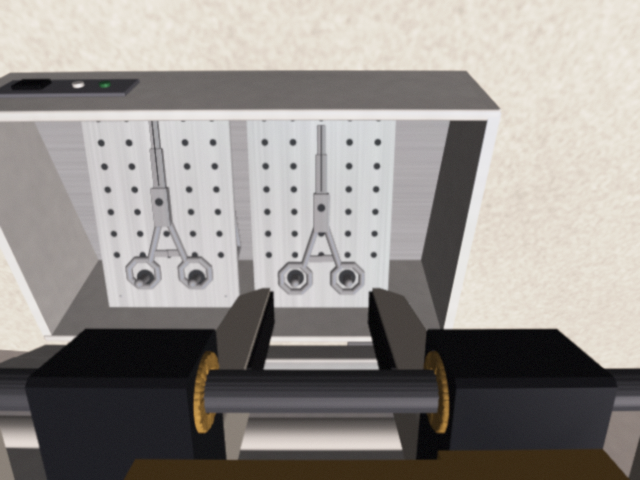

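Both rings sit over the two pins, with centres at about (295,278) and (347,278). The clamp lies flat, jaws forward, and the hung clamp is undisturbed. Next I'll back off and measure the lid handle.

Run:
```python
from h import *
env.move_l(PO+PF@[.055,0,.24],PQ,rate=.2)
env.move_gripper(0.0)
F=frames(0,.114,0); q=qR(toolM(F))
env.move_to([.38,.12,.42],q)
print(env.read_state()["time_s"])
for n in ("side","scene"):
    p,d=eyes.grab_frame(n); np.savez(f"z_{n}.npz",p=p,d=d); cv2.imwrite(f"pics/m_{n}.png",p[:,:,::-1])
    if n=="scene": crop(p,380,100,120,90,6.6,"pics/m2.png")
    else: crop(p,60,170,200,150,4,"pics/m1.png")
```

```text
20.3417
```

View pics/m1.png

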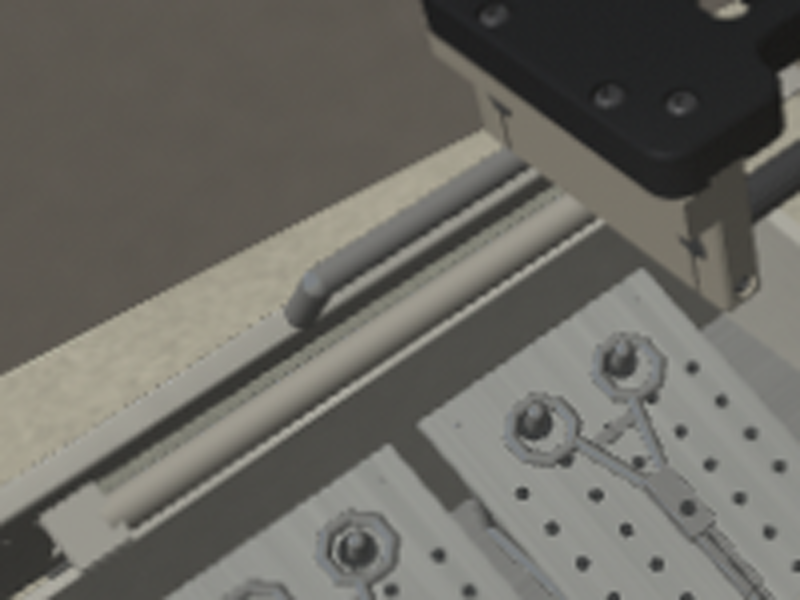

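View pics/m2.png

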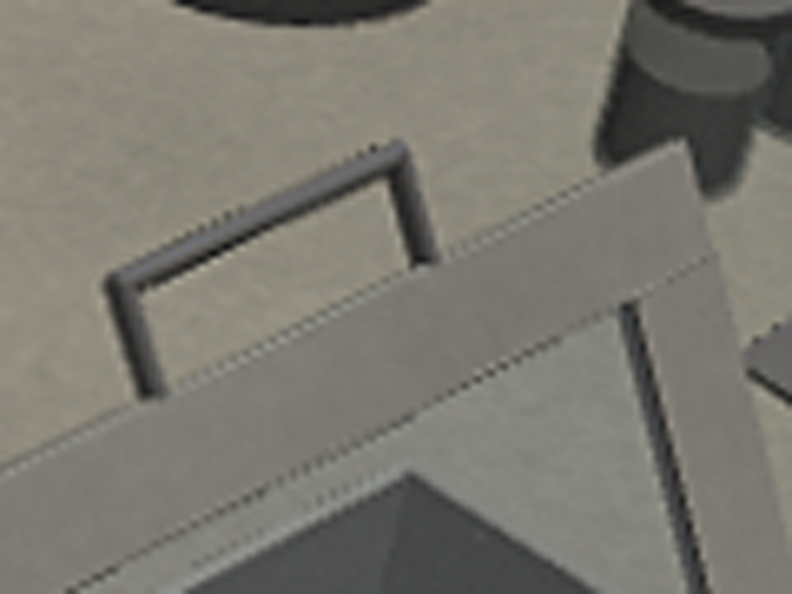

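In the scene crop the handle bar ends are at about (398,142) and (440,123.5) in full-frame pixels. In the first side picture they are at (222,189.5) and (138,242).

Run:
```python
from h import *
c1=eyes.get_calibration("scene");c2=eyes.get_calibration("side")
A,ea=tri(c1,(398.5,142.2),c2,(221.8,190));B,eb=tri(c1,(440.2,123.8),c2,(138.5,241.8))
print(A,ea,B,eb,np.linalg.norm(A-B)); e=B-A; print("yaw",np.arctan2(-e[0],e[1]))
z=np.load("z_scene.npz")["d"]
for uv in ((398.5,142.2),(419,133),(430,128)): print(dep(c1,z,uv))
# hinge from plate geometry: cabinet origin? rack +-70mm of middle; pins' plate origin lies 70mm left of middle
f=-np.array([np.cos(.114),np.sin(.114),0]);l=np.array([-np.sin(.114),np.cos(.114),0])
H=(A+B)/2; print("handle mid",H); el=np.arcsin((H[2]-.122)/.26); hg=H-f*.26*np.cos(el); print("elev",el,"lid",el+.142,"hinge",hg,"plateO rel hinge fwd/left",(PO-hg)@f,(PO-hg)@l)
# rear top edge of cabinet / hinges in scene
d=z
for uv in ((405,270),(450,245),(490,215)): print("rear lower",uv,dep(c1,d,uv))
```

```text
[0.57806762 0.08639984 0.33304311] 0.005015902946953287 [0.56608506 0.21030268 0.3308638 ] 0.0013874285932924642 0.1244999768703921
yaw 0.09640953685474302
[0.58122137 0.08696461 0.33521045]
[0.57505357 0.14519823 0.33454177]
[0.57067611 0.17858319 0.33344887]
handle mid [0.57207634 0.14835126 0.33195346]
elev 0.9399240523032714 lid 1.0819240523032714 hinge [0.72444171 0.16579655 0.33195346] plateO rel hinge fwd/left 0.05042353930022552 0.06940062721444366
rear lower (405, 270) [0.74781523 0.02436739 0.12093822]
rear lower (450, 245) [0.72207466 0.17948615 0.09027428]
rear lower (490, 215) [0.71366882 0.30178368 0.12659774]
```

```bash
cat >> h.py <<'E'
LF=-np.array([np.cos(.114),np.sin(.114),0]); HG=np.array([.7245,.1658,.122])
def bar(e): return HG+LF*.26*np.cos(e)+np.array([0,0,.26*np.sin(e)])
def lq(sg):
    y=sg*LF; z=np.array([0,0,-1.]); return qR(np.stack([np.cross(y,z),y,z],1))
E
python3 - <<'E'
from h import *
up=np.array([0,0,1.])
for sg in (1,-1):
    print(sg,[None if (j:=inverse_kinematics(bar(e)+up*z,lq(sg))) is None else j.round(2) for e,z in ((.94,.04),(.3,.005),(-.142,.005))])
sg=min((1,-1),key=lambda s:abs(inverse_kinematics(bar(.94)+up*.04,lq(s))[5]-env.read_state()["joint_positions"][5])); print("use",sg)
q=lq(sg); open("sg","w").write(str(sg))
env.move_to(bar(.94)+up*.05,q)
for z in (.025,.015,.010,.006,.002):
    env.move_l(bar(.94)+up*(z),q,rate=.05); s=env.read_state(); print(z,s["wrist_force"].round(2),s["time_s"])
    if s["wrist_force"][2]>2.5: break
p,d=eyes.grab_frame("scene"); crop(p,350,40,160,120,5,"pics/n.png")
E
```

```text
1 [None, None, None]
-1 [array([ 0.21, -0.07,  1.38, -0.  ,  1.83,  0.1 ]), array([ 0.23, -0.27,  1.83, -0.  ,  1.58,  0.12]), array([ 0.23, -0.24,  1.99, -0.  ,  1.39,  0.12])]Traceback (most recent call last):
  File "<stdin>", line 5, in <module>
  File "<stdin>", line 5, in <lambda>
TypeError: 'NoneType' object is not subscriptable
```

Run:
```python
from h import *
up=np.array([0,0,1.]); q=lq(-1)
env.move_to(bar(.94)+up*.05,q)
for z in (.025,.015,.010,.006,.002):
    env.move_l(bar(.94)+up*(z),q,rate=.05); s=env.read_state(); print(z,s["wrist_force"].round(2),s["time_s"])
    if s["wrist_force"][2]>2.5: break
p,d=eyes.grab_frame("scene"); crop(p,350,40,160,120,5,"pics/n.png")
```

```text
0.025 [-1.02  0.1   0.14] 22.4667
0.015 [-0.86 -0.13  0.94] 22.8167
0.01 [ 0.1  -0.08 -0.03] 23.0667
0.006 [ 0.63  0.72 -0.95] 23.3167
0.002 [-12.94  -1.13  18.52] 23.5667
```

View pics/n.png

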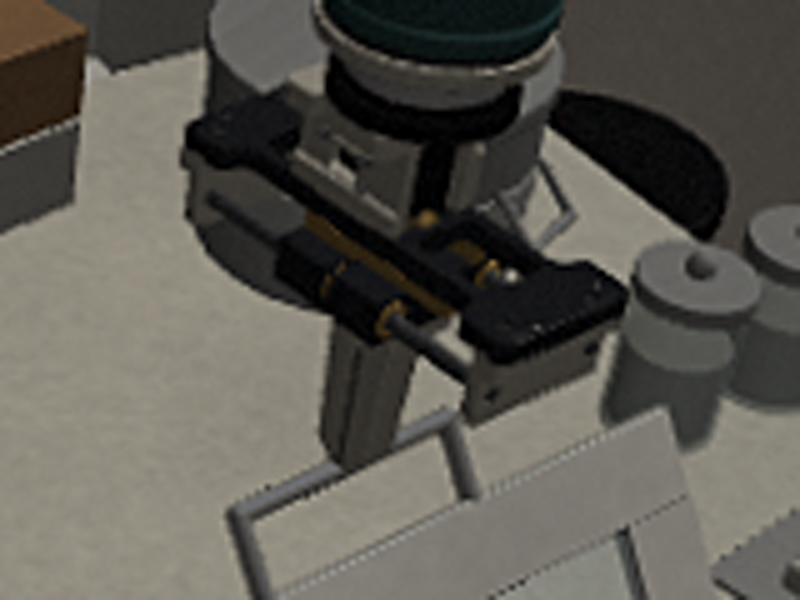

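The fingertips are square on the middle of the handle bar. Now I'll follow the arc slowly, watching the force.

Run:
```python
from h import *
up=np.array([0,0,1.]); q=lq(-1)
for e in np.arange(.90,.35,-.08):
    env.move_l(bar(e)+up*.004,q,rate=.07); s=env.read_state(); f=s["wrist_force"]; print(round(e,2),f.round(1),round(s["time_s"],2))
    if np.linalg.norm(f)>35: break
p,d=eyes.grab_frame("scene"); crop(p,320,60,200,150,4,"pics/o.png")
```

```text
0.9 [-4.9 -0.7  6.4] 23.9
0.82 [-3.7  0.2  4.6] 24.35
0.74 [ 0.5 -0.5 -0. ] 24.8
0.66 [0.4 0.9 0.1] 25.25
0.58 [ 0.1 -0.6  0.6] 25.7
0.5 [ 0.5 -0.9  0.1] 26.15
0.42 [0.5 0.8 0.8] 26.6
```

View pics/o.png

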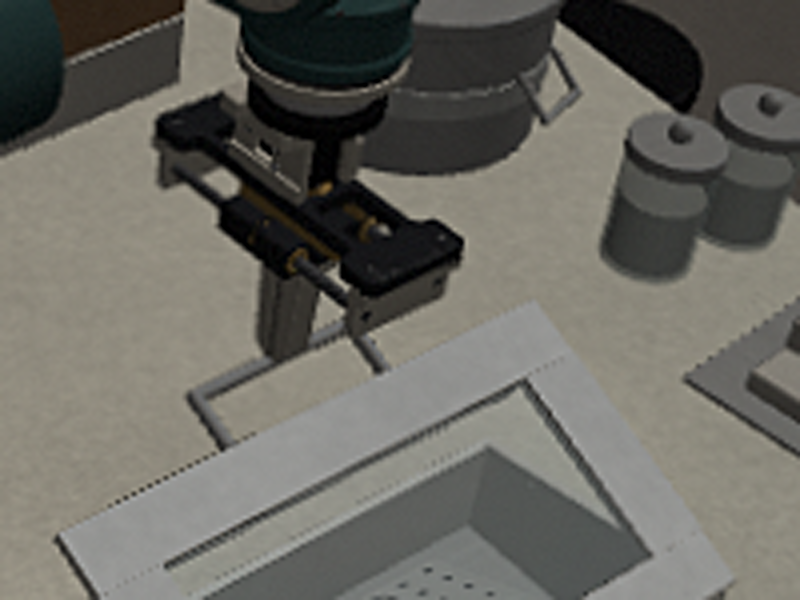

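The lid is following, now about halfway down. I'll measure its angle and carry on.

Run:
```python
from h import *
c=eyes.get_calibration("scene");p,d=eyes.grab_frame("scene")
# lid front frame strip points (crop->full)
for uv in ((200/4+320,468/4+60),(450/4+320,365/4+60),(640/4+320,580/4+60)):
    P=dep(c,d,uv);r=(P-HG)@LF;print(P.round(3),"angle",np.arctan2(P[2]-.122,r).round(3), "r",r.round(3))
up=np.array([0,0,1.]); q=lq(-1)
for e in np.arange(.34,.01,-.08):
    env.move_l(bar(e)+up*.003,q,rate=.07); s=env.read_state(); f=s["wrist_force"]; print(round(e,2),f.round(1),round(s["time_s"],2))
    if np.linalg.norm(f)>35: break
p,d=eyes.grab_frame("scene"); crop(p,320,60,200,150,4,"pics/o2.png");np.savez("o2.npz",d=d)
```

```text
[0.538 0.055 0.213] angle 0.43 r 0.198
[0.528 0.246 0.209] angle 0.437 r 0.186
[0.686 0.287 0.144] angle 0.73 r 0.024
0.34 [ 1.1 -0.7 -0.1] 27.16
0.26 [0.1 0.3 0. ] 27.61
0.18 [-0.2  0.5  0.6] 28.06
0.1 [-0.3  0.3 -0.4] 28.51
0.02 [-0.4  0.3 -0.1] 28.96
```

View pics/o2.png

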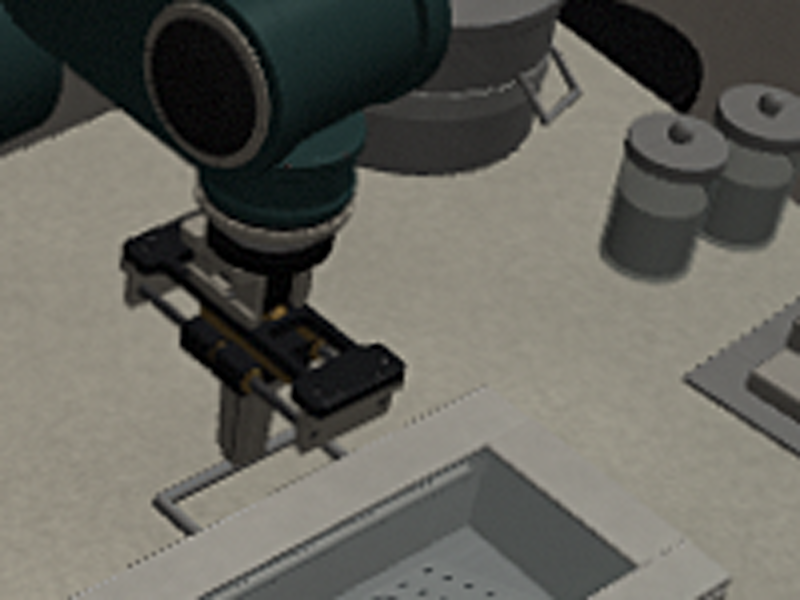

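Run:
```python
from h import *
up=np.array([0,0,1.]); q=lq(-1)
for e in list(np.arange(-.02,-.10,-.04))+list(np.arange(-.10,-.19,-.01)):
    env.move_l(bar(e)+up*.003,q,rate=.04); s=env.read_state(); f=s["wrist_force"]; print(round(e,3),f.round(1),round(s["time_s"],2))
    if f[2]>10: break
c=eyes.get_calibration("scene");p,d=eyes.grab_frame("scene"); crop(p,320,80,200,150,4,"pics/o3.png");np.savez("o3.npz",p=p,d=d)
```

```text
-0.02 [-0.1  0.4  0.8] 29.42
-0.06 [-0.7  0.3  0.4] 29.82
-0.1 [-0.4  0.2 -0.2] 30.23
-0.11 [0.5 0.7 0.5] 30.48
-0.12 [-6.8 -1.3 14.8] 30.73
```

View pics/o3.png

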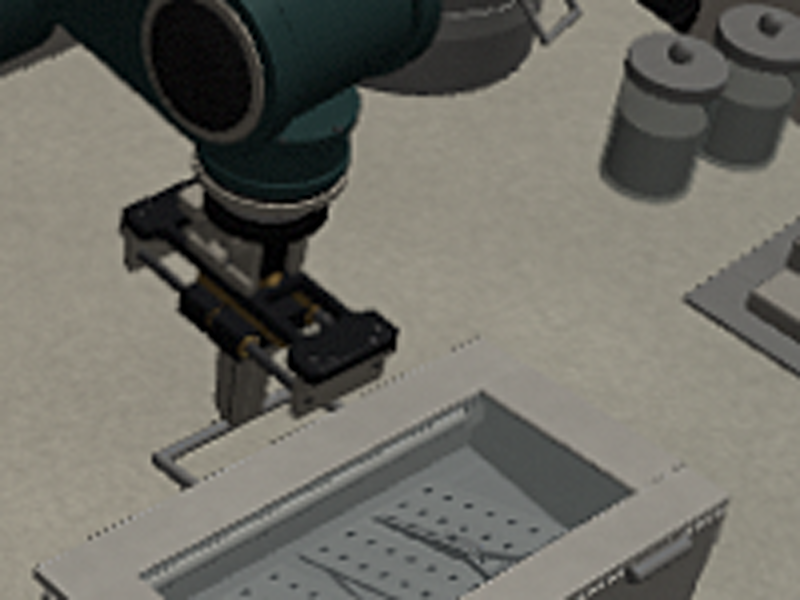

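There's a hard stop at a commanded elevation of -0.12, where nominal closed is -0.142. I'll press a little more and measure the lid's slope from depth.

Run:
```python
from h import *
up=np.array([0,0,1.]); q=lq(-1)
for dz in (.002,.001,0.0):
    env.move_l(bar(-.12)+up*dz,q,rate=.02); s=env.read_state(); f=s["wrist_force"]; print(dz,f.round(1),s["ee_pos"].round(4),round(s["time_s"],2))
    if f[2]>25: break
for n in ("scene","side"):
    c=eyes.get_calibration(n);p,d=eyes.grab_frame(n);np.savez(f"y_{n}.npz",p=p,d=d); cv2.imwrite(f"pics/y_{n}.png",p[:,:,::-1])
```

```text
0.002 [-12.2  -2.   25.1] [0.4683 0.1365 0.095 ] 31.03
```

View pics/y_side.png

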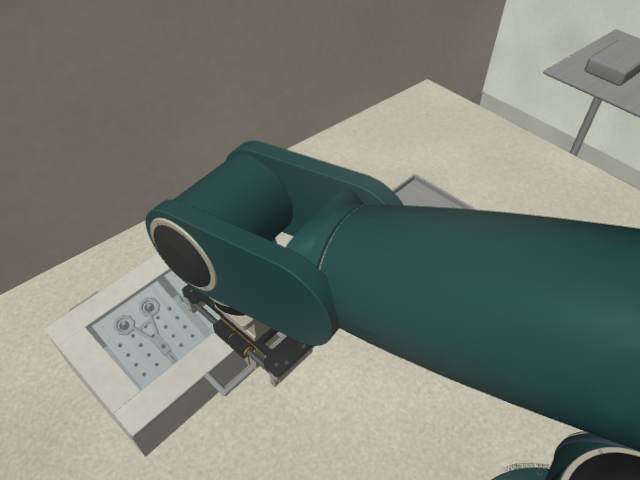

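View pics/y_scene.png

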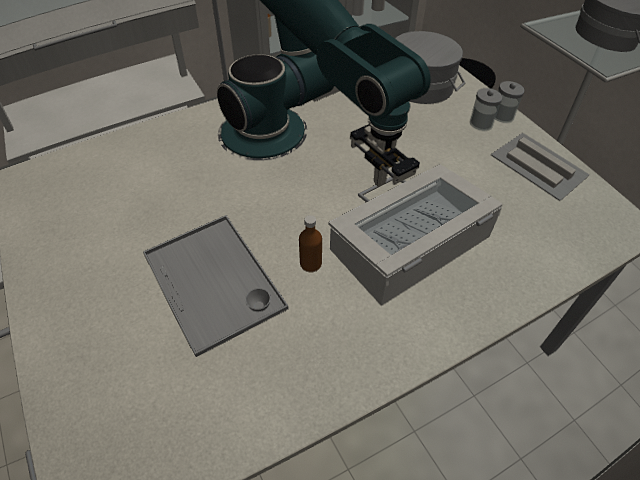

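In the side view the lid lies on the rim, and both rings show through the window at (125,325) and (150,307). I'll lift off and check the slope.

Run:
```python
from h import *
q=lq(-1)
s=env.read_state();P=s["ee_pos"]
env.move_l(P+[0,0,.10],q,rate=.1)
env.move_to([.35,.0,.40],q); env.pause(.3)
for n in ("scene","side"):
    c=eyes.get_calibration(n);p,d=eyes.grab_frame(n);np.savez(f"x_{n}.npz",p=p,d=d); cv2.imwrite(f"pics/x_{n}.png",p[:,:,::-1])
    if n=="side": crop(p,30,220,300,240,2.6,"pics/x1.png")
print(env.read_state()["time_s"],env.read_state()["wrist_force"])
```

```text
33.7667 [-0.48179539  0.04451466  0.71722137]
```

View pics/x1.png

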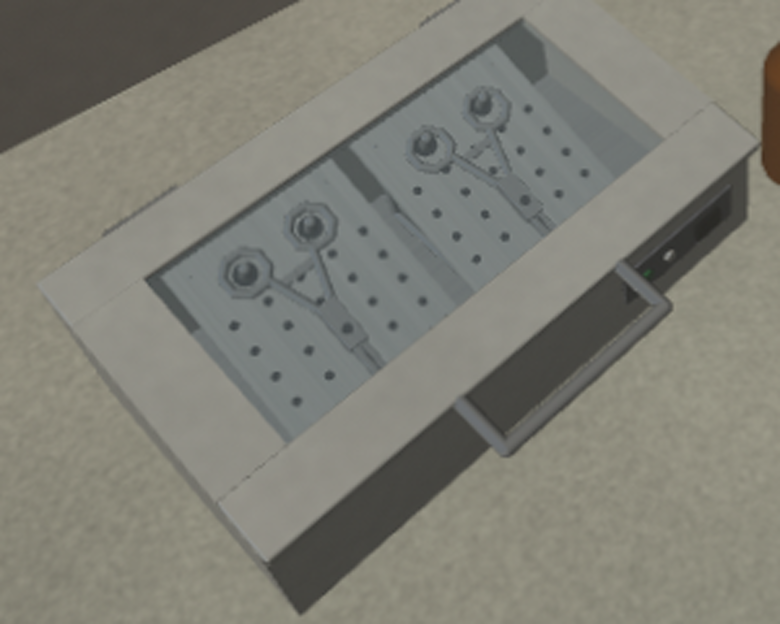

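View pics/x_scene.png

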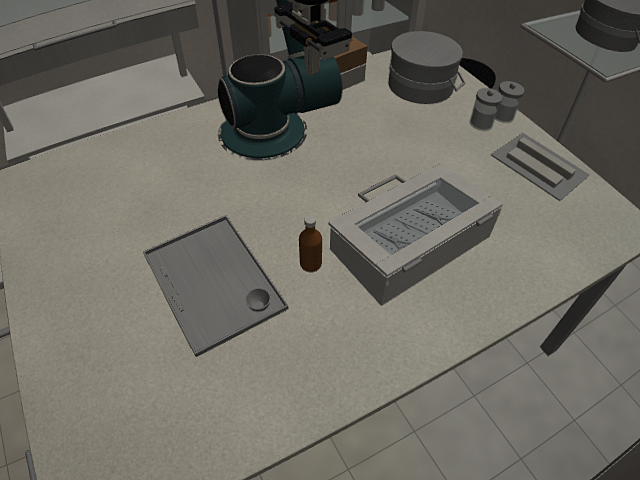

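The lid looks shut, both rings are over the pins (side crop (245,272) and (310,228)), and the bystanders haven't moved. A plane fit of the lid frame will check the angle.

Run:
```python
from h import *
for n,poly in (("side",[[(45+4,288),(80,322),(268,558),(225,500)],None]),):
    pass
z=np.load("x_side.npz");d=z["d"];c=eyes.get_calibration("side")
# left frame strip, front strip, rear strip in crop coords
m=np.zeros((480,640),np.uint8)
for poly in ([(75,290),(130,285),(270,440),(225,485)],[(240,505),(460,350),(640,190),(710,115),(735,140),(480,365),(270,545)],[(70,270),(300,130),(515,10),(510,0),(470,0),(250,130),(60,280)]):
    cv2.fillPoly(m,[(np.array(poly)/2.6+[30,220]).astype(np.int32)],1)
m=cv2.erode(m,np.ones((3,3)))
v,u=np.nonzero(m&(d>0)); uv=np.c_[u,v].astype(float)
k=cv2.undistortPoints(uv[:,None],c["mtx"],c["dist"])[:,0]
X=c["position"]+Rq(c["orientation"]).apply(np.c_[k[:,0],-k[:,1],-np.ones(len(k))]*d[v,u][:,None])
ok=np.ones(len(X),bool)
for _ in range(6):
    mm=X[ok].mean(0);N=np.linalg.svd(X[ok]-mm,full_matrices=False)[2][2];N*=np.sign(N[2]);r=(X-mm)@N;ok=abs(r)<.003
fwd=-(N@LF)/N[2]
print("slope fwd (closed -0.142):",np.arctan(fwd),"lid angle",np.arctan(fwd)+.142,"n",ok.sum(),ok.mean(),"rms",r[ok].std())
# lid top height at 0.19 ahead of hinge vs closed
P=HG+LF*.2; print("lid top z at 200mm",mm[2]-((P-mm)[:2]@N[:2])/N[2],"closed expected",.122-.2*np.sin(.142)+.010)
```

```text
slope fwd (closed -0.142): -0.14210034652890585 lid angle -0.00010034652890586471 n 4912 0.9775124378109453 rms 0.0011806404212453497
lid top z at 200mm 0.10481212384683593 closed expected 0.10369534675395244
```

```bash
python3 -c "
from h import *
env.finish_job()"
```

```text
the job is handed in; nothing more can be done
```

The clamp hangs by both finger rings on the empty rack, jaws towards the front, and the lid is fully closed. I handed the job in at about 34 s of the 72 s allowed; it reports no verdict.

- **Clamp pitched on the way:** before the lowering onto the pins, the clamp turned about 0.45 rad jaws-down in the fingers. The rings probably brushed the lid or lamp, but I did not see it happen. I lowered it slowly with the jaw tip on the plate (about 4 N at most) so that it turned flat again as the rings went over the pins, then let go.
- **Clamp hung:** in the last wrist and side pictures both rings are over their pins. Just after release the clamp lay flat to within about 0.03 rad.
- **Lid:** I pushed the handle down along its arc at about 0.3 rad/s, slower near the end, until it hit a hard stop at 25 N. My handle model put that stop about 5 mm (0.02 rad) above closed. A plane fit to the lid afterwards gave an angle of -0.0001 rad, so I took the difference to be the handle sitting above the hinge plane.
- **Other items:** the hung clamp, tweezers, cup and bottle look unmoved in the final pictures. I judged this by eye and did not measure it. The arm was clear of everything.

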